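Make up two filter service kits

TASK

Make up two service kits from the stock on the parts bench: the white oil filter and the black carton go into the blue tray, the green oil filter and the yellow carton into the red tray. Put one item in each compartment, standing upright on the tray's floor as it stood in the stock, and let go. Leave the fuel filter, the white carton with blue stripes, the tape roll and the mug where they are.

Things in the scene. Friction and masses are not known exactly. Their poses are not given: they have to be found in the camera images.
- blue_tray: Blue shallow open plastic kit tray fixed to the bench, outside 94 (its x) by 182 (its y) mm, walls 5 mm thick and 15 mm high, floor 4 mm thick. A divider 5 mm thick and 15 mm high parts it into two equal bays, about 84 by 84 mm, centred at y = +44 and y = -44 mm in its frame (x = 0). Origin: centre of its underside, on the bench; z up, y along the row of bays.
- red_tray: Red shallow open plastic kit tray fixed to the bench, outside 94 (its x) by 182 (its y) mm, walls 5 mm thick and 15 mm high, floor 4 mm thick. A divider 5 mm thick and 15 mm high parts it into two equal bays, about 84 by 84 mm, centred at y = +44 and y = -44 mm in its frame (x = 0). Origin: centre of its underside, on the bench; z up, y along the row of bays.
- white_filter: White spin-on oil filter, a round metal can 62 mm in diameter and 74 mm tall with a black band low around it, standing closed end up (the straight side ends at 64 mm, above it the top is slightly coned). Origin: centre of its underside, z up. About 0.3 kg. Loose.
- green_filter: Dark green spin-on oil filter, a round metal can 62 mm in diameter and 74 mm tall with a black band low around it, standing closed end up (the straight side ends at 64 mm, above it the top is slightly coned). Origin: centre of its underside, z up. About 0.3 kg. Loose.
- black_carton: Black closed carton with an orange disc and a white label on top, 64 (x) by 50 (y) by 46 (height) mm. Origin: centre of its underside, z up. About 0.25 kg. Rigid, loose.
- yellow_carton: Yellow closed carton with a black band round it near the top and a black stripe across one side of its top, 64 (x) by 50 (y) by 70 (height) mm. Origin: centre of its underside, z up. About 0.2 kg. Rigid, loose.
- fuel_filter: In-line fuel filter, not wanted: bare metal can with black ends, 55 mm in diameter and 62 mm tall, a thin steel pipe stub on top to 74 mm. Stands among the stock. Origin: centre of its underside. Loose.
- white_carton: White carton with two blue stripes, not wanted: 60 (x) by 50 (y) by 60 (height) mm. Stands among the stock. Origin: centre of its underside. Loose.
- tape_roll: Amber roll of packing tape lying flat at the side, 100 mm across, 48 mm high. Origin: centre of its underside. Not part of the job.
- mug: White mug standing at the side, 80 mm across, 85 mm high, handle towards its +y. Origin: centre of its underside. Not part of the job.
Things that resemble listed ones, but are neither listed nor needed, are in the scene too. Several things have the shape of the yellow_carton; the one meant has the colours described above.

How it is judged:
By the outcome, as a careful person would: the job done as asked, in the order asked, and still so for the second after the job is handed in, with the robot touching nothing.
It also fails if it takes over 120 s, if anything falls off the work surface, if the arm or the gripper's body presses on something with over 40 N, if the wrist force passes 120 N, or if a joint passes its speed limit or range.

ROBOT

A 6-joint arm with a two-finger parallel gripper is mounted at the origin on the work surface. World frame = base frame: x ahead of the robot, y to its left, z up, the work surface at z = 0. Lengths are in mm, angles in rad, forces in N, time in s.
With the tool pointing down it reaches from about 375 to 825 mm from the base axis. Payload 5.5 kg.
Tool frame: the origin (TCP) lies on the mounting face of the last link; the fingertips stand 173 mm ahead of it and the grasp point (between the pads) lies 155 mm ahead of it (manip.tip_extent is the distance from the TCP to the fingertips, in mm); z points along the fingers, y is the line along which they close (so a half turn about z gives the same grasp; the last joint's range is limited). The gripper opens to 85 mm and grips with 20 to 120 N. Pads are 22 mm wide; open, the fingers measure 114 mm over their backs; the gripper's body (76 mm by 85 mm) begins 54 mm behind the grasp point. The pads swing forward as they close: fully open they stand 13 mm farther back than shut.
Start: joints at [-1.233, 0.314, -0.047, 1.21, 0, 1.571], TCP at [198.844, -566.089, 404.699] pointing down, gripper open.
Joint ranges: [-2.67, 2.67], [-0.69, 1.73], [-1.03, 1.25], [-2.08, 2.16], [-1.42, 1.45], [-3.14, 3.14]. Speed limits (rad/s): [2.39, 2.39, 3.01, 3.14, 3.14, 3.14].

INTERFACE

Orientations are given as a 3x3 rotation matrix whose columns are the frame's x, y, z axes.
In Python, from plant import manip gives the robot as it stands.
- The arm moves only by the tool step_arm, never from a script. Its argument "steps" is a list of rows, each a list of 6 numbers: the shift along the tool's x, y, z as a fraction of full scale, then the turn, a rotation vector about the tool's x, y, z as a fraction of full scale. A call has 1 to 20 rows; each row shifts and turns the commanded pose from where the row before left it, along the tool's axes as they then stand; what a row does not reach is not made up. Full scale, the value 1, is 0.05 m for a shift and 0.08 rad for a turn. A row lasts 1/8 s, in which the tool goes at most 62.5 mm and 10.7 degrees, less where a joint would pass 70% of its speed; a pose out of reach is approached as far as the arm can. A call with a number of a shift or a turn outside -1 to 1 is refused whole. A call with a gripper value outside its range is refused whole. "grip" is the opening, from 0 (shut) to 1 (fully open), set as the call begins (left out, the last holds). The fingers move at their own pace and stop on an object; the grip force is fixed at half the most. Time passes only in rows, so rows that do not move let the fingers close. It gives the time, the measured TCP pose, the force, the opening and the grip force at its end, in the units of the state.
- manip.get_state(): the state, without advancing time (a new reading comes with each control period).
- manip.snapshot(name): name is "scene" or "top" or "wrist"; returns a dict with "pixels" (420x560x3 uint8, blue, green, red), "range_z" (420x560 float32, mm along the optical axis (not along the pixel's ray), 0 where there is no reading), "fx", "fy", "cx", "cy" (pixels), "k1" (the pictures are not rectified: a ray, as slopes to the right and down, at radius r is drawn at 1 + k1 r^2 times it, then the intrinsics apply), "position" and "orientation" of the camera in the world; the wrist camera has in their place "hand_eye" (4x4, takes a point from camera to tool coordinates, whose origin is the TCP and whose axes are the flange's). Camera axes: x right, y down, z forward; pixel columns grow to the right and rows downward; lengths in mm; the calibration is good to about 2 mm. A picture is of the moment at which its call begins: read the wrist's pose just before it.
- manip.finish_job(): hands the job in; it is judged then, once.
Trained networks look in the newest picture that a camera, given by its name, has taken for a name from the list of things; names that differ only in an ending like _2 or _b are one class to them, and where a whole thing is asked for, a point or a joint stands for the part that bears it (a point fixed in the world has none). Each returns a list of dicts, best first, with "conf" (0 to 1); they miss things now and then, are a little off and sometimes report something else, mostly with a low value. They report only what shows in the picture. A call takes as long as a camera call. They do not tell look-alikes from the thing itself.
- manip.silhouettes(target, camera): "region" (420x560 bool, what is visible of it) and "location" ([column, row] in pixels, amid what is visible of it).
The state is a dict: "time": time; "joint_positions": joint angles; "qd": joint speeds; "tau": joint torques, N m; "eef_pos": TCP position; "ee_rot": TCP orientation; "force": force on the tool from outside, world axes, zero at the start; "wrist_torque": the same for the moment, N m; "width": finger opening in mm; "finger_force": force on a finger pad.
Only numpy, scipy, OpenCV 4.12 (cv2) and the standard library are available. Lean on these libraries where they do the work, as an engineer would, in place of code of your own. Each camera call takes 0.05 s, during which the arm holds its last target. There are 200 camera calls.

## Working session

There is one attempt and no reset: what is moved stays moved. The work goes in short steps, Python scripts to look and compute and a tool call to move; the robot and the scene stay as the last step left them, time stands still between calls to the robot, and variables do not carry over. Pictures are saved under pics/ and viewed, at most 14 in all, crops included, and the job is handed in when it is done.

Besides the shell and the picture viewer there is one more tool, called by a JSON object that holds its "api" and its "payload", one argument or row to a line. step_arm: Moves the arm, as the interface text tells. Its arguments: {"type":"object","properties":{"steps":{"type":"array"},"grip":{"type":"number"}},"required":["steps"]}

```bash
ls; mkdir -p pics
cat > h.py <<'E'
import numpy as np, cv2
from plant import manip
def snap(n):
    s=manip.get_state(); d=manip.snapshot(n)
    if n=="wrist":
        T=np.array(d["hand_eye"]); R=np.array(s["ee_rot"]).reshape(3,3)
        d["R"]=R@T[:3,:3]; d["p"]=R@T[:3,3]+np.array(s["eef_pos"])
    else:
        d["R"]=np.array(d["orientation"]).reshape(3,3); d["p"]=np.array(d["position"])
    return d
def cloud(d):
    h,w=d["range_z"].shape
    K=np.array([[d["fx"],0,d["cx"]],[0,d["fy"],d["cy"]],[0,0,1.]])
    v,u=np.mgrid[:h,:w]
    q=cv2.undistortPoints(np.stack([u,v],-1).reshape(-1,1,2).astype(np.float64),K,np.array([d["k1"],0,0,0.])).reshape(h,w,2)
    z=d["range_z"].astype(float)
    P=np.dstack([q[...,0]*z,q[...,1]*z,z])@d["R"].T+d["p"]
    P[z<=0]=np.nan
    return P
E
python3 - <<'E'
from h import *
for n in ("top","scene"):
    d=snap(n); cv2.imwrite(f"pics/{n}0.png",d["pixels"]); np.save(n+".npy",cloud(d)); print(n,d["p"],d["R"].round(2).tolist())
print(manip.get_state())
E
```

```text
pics
top [ 397.69660388  -39.7831804  1252.63947322] [[0.01, -1.0, 0.08], [-1.0, -0.01, 0.0], [-0.0, -0.08, -1.0]]
scene [ 955.68655238 -487.02165947 1098.47688515] [[0.7, 0.6, -0.37], [0.71, -0.6, 0.37], [-0.0, -0.52, -0.85]]
{'time': 0.1, 'joint_positions': array([-1.23298580e+00,  3.14150764e-01, -4.79689360e-02,  1.21018525e+00,
       -2.14233208e-06,  1.57076838e+00]), 'qd': array([ 2.32762164e-05, -1.36932352e-03,  3.18077306e-04, -1.74703041e-03,
        1.81337202e-03, -1.34952195e-03]), 'tau': array([-8.75366732e-04, -5.40766382e+01,  3.40541661e+01,  1.11864522e-02,
       -9.81817175e-05,  6.05404921e-06]), 'eef_pos': array([ 198.77122383, -565.85691369,  403.92774708]), 'ee_rot': array([[ 9.43473302e-01,  3.31448151e-01, -5.02011290e-04],
       [ 3.31448531e-01, -9.43472229e-01,  1.42264647e-03],
       [-2.10016957e-06, -1.50861987e-03, -9.99998862e-01]]), 'force': array([-0.27606496,  0.17024802, -0.22113377]), 'wrist_torque': array([ 0.00919949, -0.01796121,  0.00953887]), 'finger_force': 0.0, 'width': 85.65443578145452}
```

View pics/top0.png

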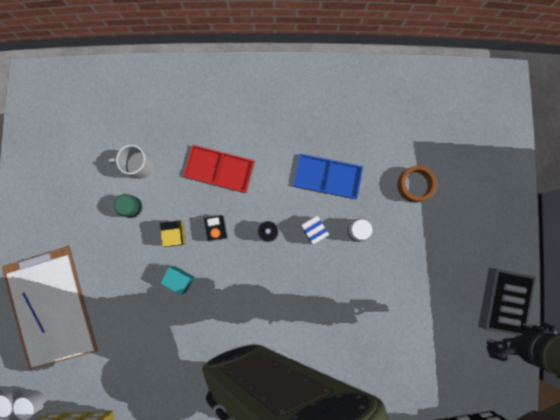

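View pics/scene0.png

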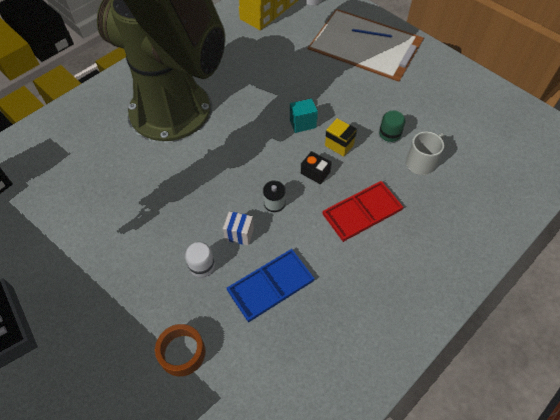

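Top picture: the red tray is at (219,169), the blue tray at (328,176), the green filter at (127,205), the black carton at (215,228), the fuel filter at (268,231), the striped carton at (315,230) and the white filter at (361,229). Two things have the yellow carton's shape: yellow with black at (172,233) and teal at (177,280). The yellow one fits the description, and I'll confirm it in a crop.

```bash
cat > m.py <<'E'
from h import *
def fit(P,mask,h0,h1):
    q=P[mask]; q=q[np.isfinite(q).all(1)]; q=q[(q[:,2]>h0)&(q[:,2]<h1)]
    return q
E
python3 - <<'E'
from m import *
d=snap("top"); P=cloud(d)
im=d["pixels"]
c=cv2.resize(im[135:300,100:390],None,fx=2.7,fy=2.7,interpolation=cv2.INTER_CUBIC); cv2.imwrite("pics/crop1.png",c)
H={"white_filter":74,"green_filter":74,"black_carton":46,"yellow_carton":70,"fuel_filter":62,"white_carton":60,"blue_tray":15,"red_tray":15,"tape_roll":48,"mug":85}
for n in H:
    for r in manip.silhouettes(n,"top")[:3]:
        m=np.array(r["region"]); q=fit(P,m,-20,120)
        if len(q)<10: continue
        zt=np.percentile(q[:,2],95); t=q[q[:,2]>(zt-12 if "tray" not in n else -20)]
        box=cv2.minAreaRect(t[:,:2].astype(np.float32))
        print(n,round(r["conf"],2),np.round(r["location"]),"zt",zt.round(1),"mean",t.mean(0).round(1),"rect",np.round(box[0],1),np.round(box[1],1),round(box[2],1),len(t))
b=P[240:270,300:400].reshape(-1,3); print("bench",np.nanmedian(b,0))
E
```

```text
white_filter 0.58 [357. 227.] zt 75.7 mean [ 449.3 -255.2   71.4] rect [ 449.7 -255.4] [58.4 55.8] 0.2 393
green_filter 0.83 [130. 204.] zt 75.5 mean [509.3 374.8  71.6] rect [509.2 376.5] [60.7 59.5] 18.9 390
black_carton 0.72 [216. 228.] zt 48.2 mean [451.9 133.3  44.8] rect [452.2 133.6] [64.5 50.9] 11.3 449
yellow_carton 0.98 [176. 280.] zt 72.5 mean [310.3 232.8  68.9] rect [310.1 233.5] [65.2 48.9] 61.4 446
yellow_carton 0.92 [174. 230.] zt 72.4 mean [434.8 247.3  68.8] rect [434.4 248.1] [64.7 50.1] 8.8 454
fuel_filter 0.9 [264. 229.] zt 69.6 mean [443.   -8.5  62.4] rect [442.8  -8.4] [47.8 52.9] 0.7 300
fuel_filter 0.36 [216. 226.] zt 48.2 mean [451.3 132.9  44.8] rect [451.4 133.4] [63.3 50.5] 10.3 435
white_carton 0.81 [313. 228.] zt 62.6 mean [ 448.  -133.8   58.9] rect [ 448.3 -133.9] [59.9 50.7] 31.7 428
blue_tray 0.79 [329. 178.] zt 14.7 mean [ 601.1 -174.5    4.7] rect [ 600.7 -174.1] [182.5  95.3] 78.9 2146
blue_tray 0.29 [359. 229.] zt 75.7 mean [ 447.8 -252.1   63.8] rect [ 449.8 -258.2] [61.6 66.6] 28.0 511
red_tray 0.7 [222. 170.] zt 15.2 mean [620.5 128.7   5. ] rect [622.9 131.7] [192.8  99.3] 75.9 2212
tape_roll 0.98 [422. 180.] zt 49.9 mean [ 576.3 -422.    45.9] rect [ 577.  -420.4] [92.7 97. ] 17.8 404
mug 0.94 [137. 164.] zt 84.1 mean [628.5 359.5  80.8] rect [629.7 360.1] [79.5 81. ] 41.1 194
bench [ 381.97063788 -235.79854384   -1.06974368]
```

View pics/crop1.png

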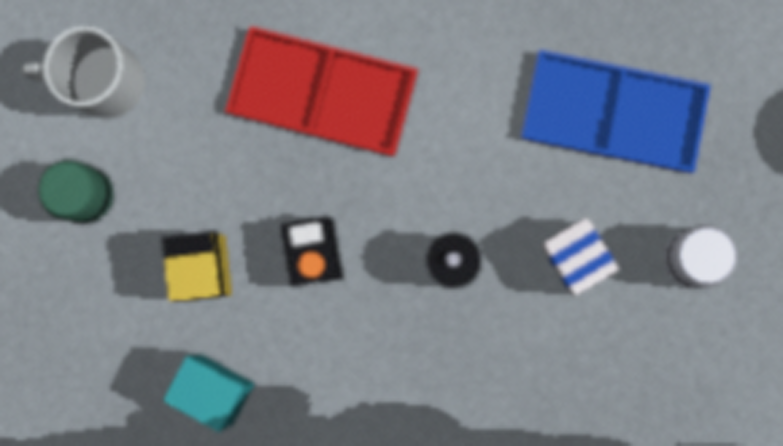

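The crop confirms it: the carton at crop (195,268) is yellow with a black stripe across one side of its top, and the teal one at (207,392) is plain. Next I refine the trays and cross-check against the scene camera.

```bash
cat >> m.py <<'E'
from scipy.optimize import least_squares
from scipy.spatial.transform import Rotation as Ro
def plan(xyz,ang,n):
    """constant row reaching TCP xyz (mm), grip axis at world angle ang (deg, mod 180), tool down, in n rows"""
    s=manip.get_state(); R=np.array(s["ee_rot"]).reshape(3,3); p=np.array(s["eef_pos"])
    a=np.radians(ang); cur=np.arctan2(R[1,1],R[0,1]); a=cur+(a-cur+np.pi/2)%np.pi-np.pi/2
    y=np.array([np.cos(a),np.sin(a),0]); z=np.array([0,0,-1.]); T=np.column_stack([np.cross(y,z),y,z])
    w=Ro.from_matrix(R.T@T).as_rotvec()/n
    A=np.zeros((3,3)); Q=R.copy()
    for _ in range(n): A+=Q; Q=Q@Ro.from_rotvec(w).as_matrix()
    v=np.linalg.solve(A,np.array(xyz)-p)
    r=np.r_[v/50,w/.08]
    print("n",n,"row",r.round(3).tolist(),"max",abs(r).max().round(2),"turn deg",np.degrees(n*w).round(1),"q",np.round(s["joint_positions"],2),"t",round(s["time"],2))
E
python3 - <<'E'
from m import *
print("tip",manip.tip_extent)
for cam in ("top","scene"):
    d=snap(cam); P=cloud(d); im=d["pixels"]; hsv=cv2.cvtColor(im,cv2.COLOR_BGR2HSV).astype(int)
    for n,lo,hi,s0 in (("blue",105,128,120),("red",172,187,140)):
        h=hsv[...,0].copy(); h[h<20]+=180
        m=((h>lo)&(h<hi)&(hsv[...,1]>s0)&np.isfinite(P[...,0])&(P[...,2]<25)&(P[...,2]>1)&(P[...,0]>500)).astype(np.uint8)
        m=cv2.morphologyEx(m,cv2.MORPH_OPEN,np.ones((3,3)))
        k,l,st,_=cv2.connectedComponentsWithStats(m); m=l==1+st[1:,4].argmax()
        b=cv2.minAreaRect(P[m][:,:2].astype(np.float32)); print(cam,n,np.round(b[0],1),np.round(b[1],1),round(b[2],1))
    if cam=="scene":
        for n in ("white_filter","green_filter","black_carton","yellow_carton","red_tray"):
            for r in manip.silhouettes(n,cam)[:2]:
                q=fit(P,np.array(r["region"]),-20,120); zt=np.percentile(q[:,2],95); t=q[q[:,2]>zt-(8 if "tray" not in n else 99)]
                b=cv2.minAreaRect(t[:,:2].astype(np.float32)); print(n,round(r["conf"],2),zt.round(1),np.round(b[0],1),np.round(b[1],1),round(b[2],1))
plan([449.5,-255.4,330],-11,14)
E
```

```text
tip 173.4
top blue [ 595.3 -170.3] [103.2  54.1] 9.0
top red [612.9 115.7] [61.1 90.2] 67.6
scene blue [ 599. -174.] [183.1 102. ] 78.8
scene red [620.2 131.8] [185.6  99.1] 75.9
white_filter 0.79 77.3 [ 452.3 -256.8] [56.9 56.2] 72.3
green_filter 0.79 77.6 [513.6 375.6] [58.1 54.1] 80.4
green_filter 0.15 77.3 [ 452.3 -256.8] [56.9 56.2] 72.3
black_carton 0.63 50.4 [453.3 134.5] [65.8 52.1] 11.6
yellow_carton 0.71 75.1 [311.5 233.6] [62.4 56.3] 62.6
yellow_carton 0.6 74.8 [437.3 249.6] [63.  55.5] 8.2
red_tray 0.76 18.1 [617.9 137.3] [195.1 106.8] 75.7
n 14 row [0.595, -0.042, 0.107, -0.0, 0.0, -0.93] max 0.93 turn deg [ -0.    0.  -59.6] q [-1.23  0.31 -0.05  1.21 -0.    1.57] t 1.0
```

{"api": "step_arm", "payload": {
  "steps": [
    [0.595,-0.042,0.107,0,0,-0.93],
    [0.595,-0.042,0.107,0,0,-0.93],
    [0.595,-0.042,0.107,0,0,-0.93],
    [0.595,-0.042,0.107,0,0,-0.93],
    [0.595,-0.042,0.107,0,0,-0.93],
    [0.595,-0.042,0.107,0,0,-0.93],
    [0.595,-0.042,0.107,0,0,-0.93],
    [0.595,-0.042,0.107,0,0,-0.93],
    [0.595,-0.042,0.107,0,0,-0.93],
    [0.595,-0.042,0.107,0,0,-0.93],
    [0.595,-0.042,0.107,0,0,-0.93],
    [0.595,-0.042,0.107,0,0,-0.93],
    [0.595,-0.042,0.107,0,0,-0.93],
    [0.595,-0.042,0.107,0,0,-0.93],
    [0,0,0,0,0,0]
  ],
  "grip": 1
}}

```text
time: 2.88
eef_pos: [449.5, -254.0, 329.5]
ee_rot: [[0.188, 0.982, -0.001], [0.982, -0.188, 0.001], [0.001, -0.001, -1.0]]
force: [0.1, 0.1, 0.4]
width: 85.7
finger_force: 0.0
```

Run:
```python
from m import *
d=snap("wrist"); P=cloud(d); cv2.imwrite("pics/w1.png",d["pixels"])
s=manip.get_state(); R=np.array(s["ee_rot"]).reshape(3,3); p=s["eef_pos"]
print(p.round(1),R.round(3).tolist(),d["hand_eye"])
for r in manip.silhouettes("white_filter","wrist")[:2]:
    q=fit(P,np.array(r["region"]),-20,150); zt=np.percentile(q[:,2],95); t=q[q[:,2]>zt-14]
    print(r["conf"],zt,cv2.minEnclosingCircle(t[:,:2].astype(np.float32)),t.mean(0))
# finger points in tool frame
T=(P-p)@R; m=(T[...,2]<185)&(T[...,2]>100)&(abs(T[...,0])<30)&(abs(T[...,1])<70)
q=T[m]; print(len(q)); 
if len(q): print("tip z",np.percentile(q[:,2],[50,95,99]),"y",q[:,1].min(),q[:,1].max())
plan([450.5,-256,200],-11,4)
```

```text
[ 449.5 -255.   329.8] [[0.189, 0.982, -0.0], [0.982, -0.189, -0.0], [-0.0, -0.0, -1.0]] [[-8.87346600e-04 -9.57816455e-01 -2.87379281e-01  7.44731515e+01]
 [ 9.99999606e-01 -8.61097531e-04 -2.17736175e-04 -2.74706334e-01]
 [-3.89102983e-05 -2.87379361e-01  9.57816841e-01  2.93980920e+01]
 [ 0.00000000e+00  0.00000000e+00  0.00000000e+00  1.00000000e+00]]
0.64 75.72634577822917 ((449.9439392089844, -255.87030029296875), 30.905502319335938) [ 450.68633145 -252.27253301   73.46424955]
16784
tip z [108.36929876 148.99469273 155.82797598] y -69.99077783810084 69.99949398100408
n 4 row [-0.0, 0.005, 0.65, 0.001, 0.002, 0.002] max 0.65 turn deg [0. 0. 0.] q [-0.52  0.2  -0.37  1.   -0.    1.25] t 2.98
```

View pics/w1.png

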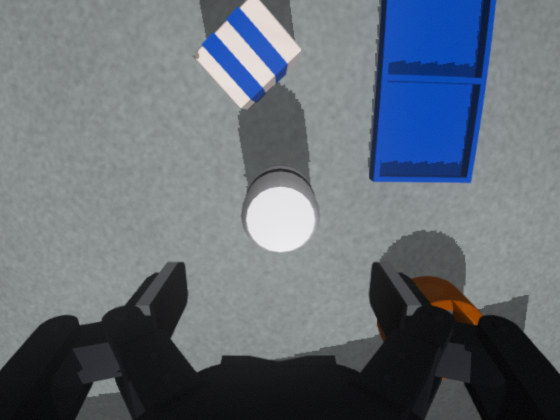

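The wrist picture shows the white filter at (281,218), centred between the fingers, with the blue tray at upper right (430,90). I descend and grasp.

{"api": "step_arm", "payload": {
  "steps": [
    [0,0,0.7,0,0,0],
    [0,0,0.7,0,0,0],
    [0,0,0.7,0,0,0],
    [0,0,0.4,0,0,0],
    [0,0,0.21,0,0,0],
    [0,0,0,0,0,0],
    [0,0,0,0,0,0]
  ]
}}

```text
time: 3.85
eef_pos: [449.9, -256.1, 195.2]
ee_rot: [[0.191, 0.982, 0.001], [0.982, -0.191, -0.001], [-0.001, 0.002, -1.0]]
force: [-0.1, -0.1, 0.4]
width: 85.7
finger_force: 0.0
```

{"api": "step_arm", "payload": {
  "steps": [
    [0,0,0,0,0,0],
    [0,0,0,0,0,0],
    [0,0,0,0,0,0],
    [0,0,0,0,0,0],
    [0,0,0,0,0,0],
    [0,0,0,0,0,0],
    [0,0,0,0,0,0],
    [0,0,0,0,0,0]
  ],
  "grip": 0
}}

```text
time: 4.85
eef_pos: [449.9, -255.8, 195.6]
ee_rot: [[0.19, 0.982, 0.002], [0.982, -0.19, -0.001], [-0.001, 0.002, -1.0]]
force: [-1.4, 0.2, 6.2]
width: 60.8
finger_force: 64.4
```

{"api": "step_arm", "payload": {
  "steps": [
    [0,0,-0.3,0,0,0],
    [0,0,-0.6,0,0,0],
    [0,0,-0.6,0,0,0],
    [0,0,0,0,0,0]
  ]
}}

```text
time: 5.35
eef_pos: [450.5, -256.1, 272.0]
ee_rot: [[0.19, 0.982, 0.004], [0.982, -0.19, -0.002], [-0.002, 0.005, -1.0]]
force: [1.3, 0.8, -4.1]
width: 60.7
finger_force: 66.4
```

Run:
```python
from m import *
plan([591.5,-217.2,240],-11.1,5)
```

```text
n 5 row [0.261, 0.523, 0.129, 0.012, 0.004, 0.006] max 0.52 turn deg [0.3 0.1 0.1] q [-0.52  0.25 -0.45  0.87  0.    1.25] t 5.35
```

{"api": "step_arm", "payload": {
  "steps": [
    [0.26,0.52,0.13,0.012,0.004,0],
    [0.26,0.52,0.13,0.012,0.004,0],
    [0.26,0.52,0.13,0.012,0.004,0],
    [0.26,0.52,0.13,0.012,0.004,0],
    [0.26,0.52,0.13,0.012,0.004,0],
    [0,0,0,0,0,0],
    [0,0,0,0,0,0]
  ]
}}

```text
time: 6.22
eef_pos: [588.4, -216.2, 235.3]
ee_rot: [[0.19, 0.982, -0.007], [0.982, -0.19, 0.003], [0.002, -0.008, -1.0]]
force: [-0.2, -0.1, -4.3]
width: 60.8
finger_force: 66.6
```

Run:
```python
from m import *
d=snap("wrist"); P=cloud(d); cv2.imwrite("pics/w2.png",d["pixels"])
hsv=cv2.cvtColor(d["pixels"],cv2.COLOR_BGR2HSV).astype(int)
m=(hsv[...,0]>105)&(hsv[...,0]<128)&(hsv[...,1]>120)&(P[...,2]<30)
q=P[m&np.isfinite(P[...,0])]; b=cv2.minAreaRect(q[:,:2].astype(np.float32)); print(b, np.percentile(q[:,2],[5,50,95]))
plan([591.5,-217.2,199.5],-11.1,3)
```

```text
((556.003662109375, -145.21339416503906), (158.9654083251953, 208.67823791503906), 76.20384979248047) [ 4.38385795  5.73913008 16.91678893]
n 3 row [-0.001, 0.023, 0.241, -0.029, -0.007, 0.009] max 0.24 turn deg [-0.4 -0.1  0.1] q [-0.35  0.48 -0.21  0.89  0.    1.41] t 6.28
```

View pics/w2.png

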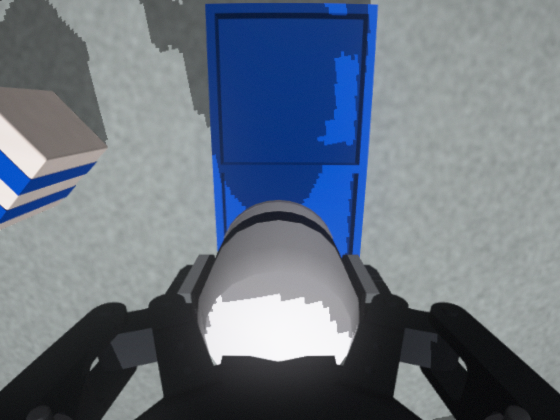

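The filter hangs at (280,260), centred over the near bay of the blue tray at (290,210). I lower it.

{"api": "step_arm", "payload": {
  "steps": [
    [0,0.023,0.25,-0.029,-0.007,0],
    [0,0.023,0.25,-0.029,-0.007,0],
    [0,0.023,0.18,-0.029,-0.007,0],
    [0,0,0.04,0,0,0],
    [0,0,0,0,0,0],
    [0,0,0,0,0,0]
  ]
}}

```text
time: 7.02
eef_pos: [592.9, -217.1, 200.9]
ee_rot: [[0.19, 0.982, 0.003], [0.982, -0.19, -0.001], [-0.0, 0.003, -1.0]]
force: [0.0, -0.6, -3.6]
width: 61.1
finger_force: 66.8
```

{"api": "step_arm", "payload": {
  "steps": [
    [0,-0.02,0.03,0,0,0],
    [0,0,0,0,0,0],
    [0,0,0,0,0,0]
  ]
}}

```text
time: 7.4
eef_pos: [592.1, -217.0, 199.7]
ee_rot: [[0.19, 0.982, 0.003], [0.982, -0.19, -0.001], [-0.0, 0.003, -1.0]]
force: [0.0, 0.5, -0.0]
width: 61.1
finger_force: 66.9
```

{"api": "step_arm", "payload": {
  "steps": [
    [0,0,0,0,0,0],
    [0,0,0,0,0,0],
    [0,0,0,0,0,0],
    [0,0,0,0,0,0],
    [0,0,-0.4,0,0,0],
    [0,0,-0.6,0,0,0],
    [0,0,-0.8,0,0,0],
    [0,0,-0.6,0,0,0],
    [0,0,0,0,0,0]
  ],
  "grip": 1
}}

```text
time: 8.52
eef_pos: [592.5, -217.2, 322.1]
ee_rot: [[0.19, 0.982, 0.007], [0.982, -0.19, -0.002], [-0.001, 0.007, -1.0]]
force: [1.1, -0.1, -0.3]
width: 85.7
finger_force: 0.0
```

Run:
```python
from m import *
plan([452.5,134,330],11.3,10)
```

```text
n 10 row [0.702, -0.293, -0.017, 0.009, 0.003, -0.486] max 0.7 turn deg [  0.4   0.1 -22.3] q [-0.35  0.41 -0.1   1.05  0.    1.41] t 8.53
```

{"api": "step_arm", "payload": {
  "steps": [
    [0.7,-0.29,-0.02,0.009,0.003,-0.486],
    [0.7,-0.29,-0.02,0.009,0.003,-0.486],
    [0.7,-0.29,-0.02,0.009,0.003,-0.486],
    [0.7,-0.29,-0.02,0.009,0.003,-0.486],
    [0.7,-0.29,-0.02,0.009,0.003,-0.486],
    [0.7,-0.29,-0.02,0.009,0.003,-0.486],
    [0.7,-0.29,-0.02,0.009,0.003,-0.486],
    [0.7,-0.29,-0.02,0.009,0.003,-0.486],
    [0.7,-0.29,-0.02,0.009,0.003,-0.486],
    [0.7,-0.29,-0.02,0.009,0.003,-0.486],
    [0,0,0,0,0,0],
    [0,0,0,0,0,0]
  ]
}}

```text
time: 10.02
eef_pos: [453.0, 133.1, 329.0]
ee_rot: [[-0.196, 0.981, -0.006], [0.981, 0.196, 0.001], [0.002, -0.005, -1.0]]
force: [0.4, 0.9, 0.3]
width: 85.3
finger_force: 0.0
```

Run:
```python
from m import *
d=snap("wrist"); P=cloud(d); cv2.imwrite("pics/w3.png",d["pixels"])
s=manip.get_state(); print(s["eef_pos"].round(1))
for r in manip.silhouettes("black_carton","wrist")[:2]:
    q=fit(P,np.array(r["region"]),-20,150); zt=np.percentile(q[:,2],90); t=q[q[:,2]>zt-6]
    print(r["conf"],r["location"],zt,cv2.minAreaRect(t[:,:2].astype(np.float32)))
plan([452.5,134,189],11.3,4)
```

```text
[453.3 132.8 329.1]
0.87 [279.4, 197.5] 48.315633183601534 ((453.3334045410156, 136.17379760742188), (63.01643753051758, 50.23326873779297), 10.813743591308594)
n 4 row [0.006, -0.001, 0.701, -0.015, -0.008, -0.003] max 0.7 turn deg [-0.3 -0.1 -0.1] q [ 0.28  0.12 -0.46  0.99  0.    1.66] t 10.12
```

View pics/w3.png

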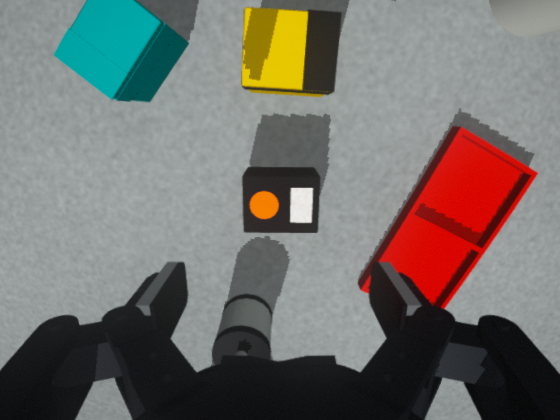

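The black carton, with its orange disc and white label, is at (281,200) between the fingers. I descend to TCP z≈187 and grasp.

{"api": "step_arm", "payload": {
  "steps": [
    [0.01,0,0.7,-0.015,-0.008,0],
    [0.01,0,0.7,-0.015,-0.008,0],
    [0.01,0,0.7,-0.015,-0.008,0],
    [0.01,0,0.5,-0.015,-0.008,0],
    [0,0,0.22,0,0,0],
    [0,0,0,0,0,0],
    [0,0,0,0,0,0]
  ]
}}

```text
time: 11.0
eef_pos: [453.0, 135.4, 189.5]
ee_rot: [[-0.196, 0.981, 0.002], [0.981, 0.196, 0.001], [0.0, 0.002, -1.0]]
force: [0.8, 0.3, 0.7]
width: 85.6
finger_force: 0.0
```

{"api": "step_arm", "payload": {
  "steps": [
    [0,0,0,0,0,0],
    [0,0,0,0,0,0],
    [0,0,0,0,0,0],
    [0,0,0,0,0,0],
    [0,0,0,0,0,0],
    [0,0,0,0,0,0],
    [0,0,0,0,0,0],
    [0,0,0,0,0,0]
  ],
  "grip": 0
}}

```text
time: 12.0
eef_pos: [452.9, 135.7, 189.8]
ee_rot: [[-0.196, 0.981, 0.002], [0.981, 0.196, 0.001], [0.0, 0.002, -1.0]]
force: [0.4, -0.7, 4.9]
width: 63.1
finger_force: 65.8
```

{"api": "step_arm", "payload": {
  "steps": [
    [0,0,-0.3,0,0,0],
    [0,0,-0.6,0,0,0],
    [0,0,-0.8,0,0,0],
    [0,0,-0.6,0,0,0],
    [0,0,0,0,0,0]
  ]
}}

```text
time: 12.62
eef_pos: [453.3, 135.8, 306.6]
ee_rot: [[-0.196, 0.981, 0.005], [0.981, 0.196, 0.002], [0.001, 0.006, -1.0]]
force: [-0.1, 0.6, -2.2]
width: 63.1
finger_force: 67.0
```

Run:
```python
from m import *
d=snap("top");P=cloud(d)
for r in manip.silhouettes("white_filter","top")[:2]:
    q=fit(P,np.array(r["region"]),-20,120); zt=np.percentile(q[:,2],95); t=q[q[:,2]>zt-12]
    print(r["conf"],r["location"],zt,cv2.minAreaRect(t[:,:2].astype(np.float32)))
plan([608.5,-130.8,270],-11.1,9)
```

```text
0.66 [340.5, 177.7] 79.35860483109393 ((590.17041015625, -215.51467895507812), (58.71989059448242, 56.41206741333008), 0.39389580488204956)
0.15 [322.6, 176.7] 15.590832119236666 ((601.072509765625, -174.81903076171875), (182.93032836914062, 96.3231430053711), 78.82820892333984)
n 9 row [-0.603, 0.336, 0.075, 0.001, -0.001, 0.543] max 0.6 turn deg [ 0.  -0.  22.4] q [ 0.29  0.14 -0.51  0.92  0.    1.66] t 12.72
```

{"api": "step_arm", "payload": {
  "steps": [
    [-0.6,0.336,0.075,0,0,0.543],
    [-0.6,0.336,0.075,0,0,0.543],
    [-0.6,0.336,0.075,0,0,0.543],
    [-0.6,0.336,0.075,0,0,0.543],
    [-0.6,0.336,0.075,0,0,0.543],
    [-0.6,0.336,0.075,0,0,0.543],
    [-0.6,0.336,0.075,0,0,0.543],
    [-0.6,0.336,0.075,0,0,0.543],
    [-0.6,0.336,0.075,0,0,0.543],
    [0,0,0,0,0,0],
    [0,0,0,0,0,0]
  ]
}}

```text
time: 14.1
eef_pos: [607.9, -128.9, 268.2]
ee_rot: [[0.192, 0.981, -0.003], [0.981, -0.192, 0.001], [0.001, -0.003, -1.0]]
force: [0.0, 0.1, -1.0]
width: 63.1
finger_force: 66.8
```

Run:
```python
from m import *
d=snap("wrist"); P=cloud(d); cv2.imwrite("pics/w4.png",d["pixels"])
s=manip.get_state(); print(s["eef_pos"].round(1),s["width"],s["force"].round(1))
plan([608.5,-130.8,193.8],-11.1,4)
```

```text
[ 608.  -128.6  268.6] 62.785329338827246 [ 0.  -0.4 -1.6]
n 4 row [-0.011, 0.005, 0.374, -0.007, -0.002, 0.003] max 0.37 turn deg [-0.1 -0.   0. ] q [-0.21  0.44 -0.19  0.95  0.    1.56] t 14.15
```

View pics/w4.png

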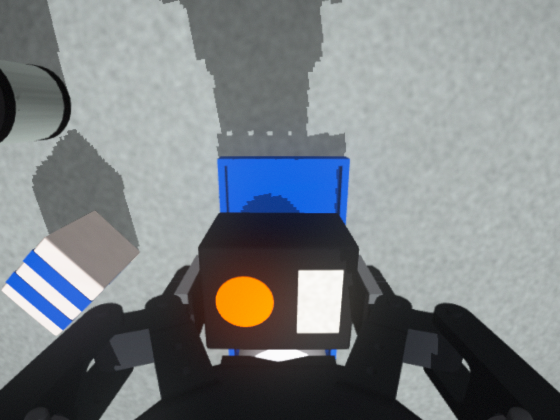

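The carton, at (280,280), is held level over the far bay of the blue tray, and the bay's walls show at (285,185). I lower it.

{"api": "step_arm", "payload": {
  "steps": [
    [-0.011,0.005,0.45,-0.007,0,0],
    [-0.011,0.005,0.45,-0.007,0,0],
    [-0.011,0.005,0.35,-0.007,0,0],
    [-0.011,0.005,0.2,-0.007,0,0],
    [0,0,0.02,0,0,0],
    [0,0,0,0,0,0],
    [0,0,0,0,0,0]
  ]
}}

```text
time: 15.02
eef_pos: [609.9, -131.7, 197.1]
ee_rot: [[0.192, 0.981, 0.004], [0.981, -0.192, -0.0], [0.0, 0.004, -1.0]]
force: [0.3, -0.7, -1.7]
width: 62.8
finger_force: 67.0
```

{"api": "step_arm", "payload": {
  "steps": [
    [0,-0.03,0.04,-0.04,0,0],
    [0,0,0.02,0,0,0],
    [0,0,0,0,0,0],
    [0,0,0,0,0,0]
  ]
}}

```text
time: 15.52
eef_pos: [607.9, -131.3, 193.9]
ee_rot: [[0.192, 0.981, 0.006], [0.981, -0.192, -0.001], [0.0, 0.006, -1.0]]
force: [-3.2, 0.5, 6.4]
width: 63.1
finger_force: 67.7
```

{"api": "step_arm", "payload": {
  "steps": [
    [0,0,0,0,0,0],
    [0,0,0,0,0,0],
    [0,0,0,0,0,0],
    [0,0,0,0,0,0],
    [0,0,-0.4,0,0,0],
    [0,0,-0.6,0,0,0],
    [0,0,-0.9,0,0,0],
    [0,0,-0.8,0,0,0],
    [0,0,0,0,0,0]
  ],
  "grip": 1
}}

```text
time: 16.65
eef_pos: [608.7, -131.5, 332.3]
ee_rot: [[0.192, 0.981, 0.012], [0.981, -0.192, -0.002], [0.0, 0.012, -1.0]]
force: [0.3, -0.4, -0.2]
width: 85.1
finger_force: 0.0
```

Run:
```python
from m import *
plan([510.5,376,335],14,16)
```

```text
n 16 row [0.641, -0.116, -0.004, 0.01, 0.002, -0.342] max 0.64 turn deg [  0.7   0.1 -25.1] q [-0.21  0.38 -0.11  1.06  0.    1.55] t 16.65
```

{"api": "step_arm", "payload": {
  "steps": [
    [0.64,-0.116,-0.004,0.01,0.002,-0.342],
    [0.64,-0.116,-0.004,0.01,0.002,-0.342],
    [0.64,-0.116,-0.004,0.01,0.002,-0.342],
    [0.64,-0.116,-0.004,0.01,0.002,-0.342],
    [0.64,-0.116,-0.004,0.01,0.002,-0.342],
    [0.64,-0.116,-0.004,0.01,0.002,-0.342],
    [0.64,-0.116,-0.004,0.01,0.002,-0.342],
    [0.64,-0.116,-0.004,0.01,0.002,-0.342],
    [0.64,-0.116,-0.004,0.01,0.002,-0.342],
    [0.64,-0.116,-0.004,0.01,0.002,-0.342],
    [0.64,-0.116,-0.004,0.01,0.002,-0.342],
    [0.64,-0.116,-0.004,0.01,0.002,-0.342],
    [0.64,-0.116,-0.004,0.01,0.002,-0.342],
    [0.64,-0.116,-0.004,0.01,0.002,-0.342],
    [0.64,-0.116,-0.004,0.01,0.002,-0.342],
    [0.64,-0.116,-0.004,0.01,0.002,-0.342],
    [0,0,0,0,0,0],
    [0,0,0,0,0,0]
  ]
}}

```text
time: 18.9
eef_pos: [509.1, 375.3, 331.2]
ee_rot: [[-0.242, 0.97, -0.008], [0.97, 0.242, 0.0], [0.002, -0.008, -1.0]]
force: [0.3, 0.3, 0.8]
width: 85.2
finger_force: 0.0
```

Run:
```python
from m import *
d=snap("wrist"); P=cloud(d); cv2.imwrite("pics/w5.png",d["pixels"])
s=manip.get_state(); print(s["eef_pos"].round(1))
for r in manip.silhouettes("green_filter","wrist")[:2]:
    q=fit(P,np.array(r["region"]),-20,150); zt=np.percentile(q[:,2],95); t=q[q[:,2]>zt-14]
    c=cv2.minEnclosingCircle(t[:,:2].astype(np.float32)); print(r["conf"],r["location"],zt,c)
    plan([c[0][0],c[0][1],195],14,4)
```

```text
[509.3 374.9 331.4]
0.81 [281.7, 204.1] 75.7412572069487 ((511.6292419433594, 378.6941833496094), 30.487655639648438)
n 4 row [0.015, 0.018, 0.683, -0.023, -0.008, -0.004] max 0.68 turn deg [-0.4 -0.1 -0.1] q [ 0.63  0.41 -0.07  1.09  0.01  1.96] t 19.0
```

View pics/w5.png

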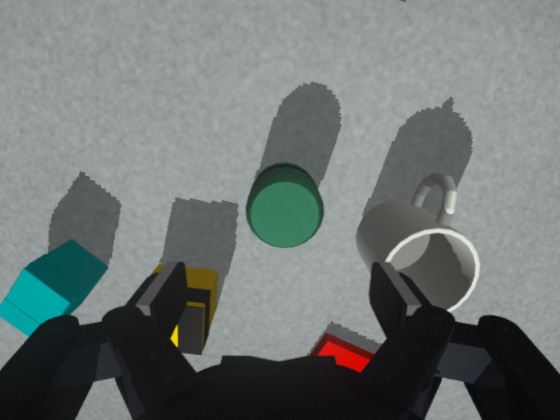

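The green filter is at (285,205) between the fingers, and the mug at (420,260) is clear of the right finger by about 24 mm. I descend and grasp.

{"api": "step_arm", "payload": {
  "steps": [
    [0.01,0.015,0.7,-0.023,-0.008,0],
    [0.01,0.015,0.7,-0.023,-0.008,0],
    [0.01,0.015,0.7,-0.023,-0.008,0],
    [0.01,0.015,0.5,-0.023,-0.008,0],
    [0,0,0.13,0,0,0],
    [0,0,0,0,0,0],
    [0,0,0,0,0,0]
  ]
}}

```text
time: 19.88
eef_pos: [511.8, 378.7, 197.0]
ee_rot: [[-0.241, 0.97, 0.002], [0.97, 0.241, 0.002], [0.001, 0.003, -1.0]]
force: [0.3, 0.3, 0.0]
width: 85.4
finger_force: 0.0
```

{"api": "step_arm", "payload": {
  "steps": [
    [0,0,0,0,0,0],
    [0,0,0,0,0,0],
    [0,0,0,0,0,0],
    [0,0,0,0,0,0],
    [0,0,0,0,0,0],
    [0,0,0,0,0,0],
    [0,0,0,0,0,0],
    [0,0,0,0,0,0]
  ],
  "grip": 0
}}

```text
time: 20.88
eef_pos: [511.5, 378.8, 197.1]
ee_rot: [[-0.242, 0.97, 0.002], [0.97, 0.242, 0.002], [0.001, 0.003, -1.0]]
force: [-0.6, -0.2, 6.0]
width: 60.8
finger_force: 65.0
```

{"api": "step_arm", "payload": {
  "steps": [
    [0,0,-0.3,0,0,0],
    [0,0,-0.6,0,0,0],
    [0,0,-0.8,0,0,0],
    [0,0,-0.7,0,0,0],
    [0,0,0,0,0,0]
  ]
}}

```text
time: 21.5
eef_pos: [512.0, 379.2, 319.5]
ee_rot: [[-0.242, 0.97, 0.006], [0.97, 0.242, 0.005], [0.003, 0.007, -1.0]]
force: [1.0, 0.4, -3.9]
width: 61.0
finger_force: 66.0
```

Run:
```python
from m import *
plan([631.7,173.7,285],-14.1,8)
```

```text
n 8 row [-0.528, 0.286, 0.086, 0.009, -0.007, 0.766] max 0.77 turn deg [ 0.3 -0.3 28.1] q [ 0.64  0.42 -0.09  1.05  0.    1.96] t 21.5
```

{"api": "step_arm", "payload": {
  "steps": [
    [-0.528,0.286,0.086,0.009,-0.007,0.766],
    [-0.528,0.286,0.086,0.009,-0.007,0.766],
    [-0.528,0.286,0.086,0.009,-0.007,0.766],
    [-0.528,0.286,0.086,0.009,-0.007,0.766],
    [-0.528,0.286,0.086,0.009,-0.007,0.766],
    [-0.528,0.286,0.086,0.009,-0.007,0.766],
    [-0.528,0.286,0.086,0.009,-0.007,0.766],
    [-0.528,0.286,0.086,0.009,-0.007,0.766],
    [0,0,0,0,0,0],
    [0,0,0,0,0,0]
  ]
}}

```text
time: 22.75
eef_pos: [629.9, 172.7, 280.2]
ee_rot: [[0.243, 0.97, -0.007], [0.97, -0.243, -0.004], [-0.005, -0.006, -1.0]]
force: [-0.7, 0.8, -3.0]
width: 61.2
finger_force: 65.9
```

Run:
```python
from m import *
d=snap("wrist"); P=cloud(d); cv2.imwrite("pics/w6.png",d["pixels"])
hsv=cv2.cvtColor(d["pixels"],cv2.COLOR_BGR2HSV).astype(int); h=hsv[...,0]
m=((h<8)|(h>172))&(hsv[...,1]>150)&(P[...,2]<25)&(P[...,2]>-5)
q=P[m]; b=cv2.minAreaRect(q[:,:2].astype(np.float32)); print(b,np.percentile(q[:,2],[5,50,95]))
a=np.radians(75.9); v=np.array([np.cos(a),np.sin(a)]); x=np.array([v[1],-v[0]]); c=np.array([621,131])
u=(q[:,:2]-c)@v; w=(q[:,:2]-c)@x; print("along y",np.percentile(u,[.5,99.5]),"across",np.percentile(w,[.5,99.5]))
s=manip.get_state(); print(s["eef_pos"].round(1))
plan([631.7,173.7,203],-14.1,4)
```

```text
((633.60595703125, 177.73492431640625), (86.29517364501953, 99.97847747802734), 75.49409484863281) [ 4.38658041  5.75430483 16.89321881]
along y [14.13467712 91.3808592 ] across [-45.77157644  47.27105235]
[629.9 173.1 280.6]
n 4 row [0.006, 0.009, 0.388, -0.017, 0.016, 0.003] max 0.39 turn deg [-0.3  0.3  0.1] q [ 0.27  0.49 -0.08  1.01 -0.    2.08] t 22.8
```

View pics/w6.png

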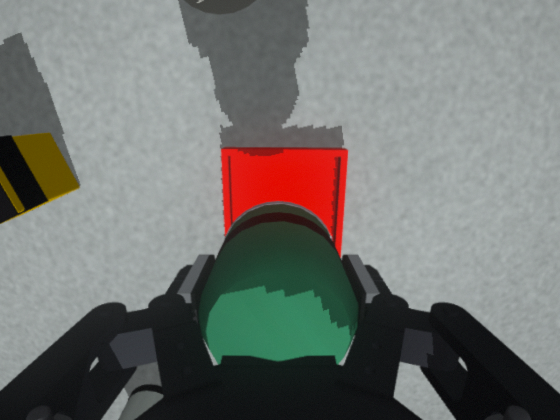

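The green filter, at (280,270), is centred over the red tray's far bay, whose walls run from x=225 to 343 px. The tray fit agrees within 1 mm, so I lower it.

{"api": "step_arm", "payload": {
  "steps": [
    [0.006,0.009,0.45,-0.017,0.016,0],
    [0.006,0.009,0.45,-0.017,0.016,0],
    [0.006,0.009,0.4,-0.017,0.016,0],
    [0.006,0.009,0.24,-0.017,0.016,0],
    [0,0,0.04,0,0,0],
    [0,0,0,0,0,0],
    [0,0,0,0,0,0]
  ]
}}

```text
time: 23.68
eef_pos: [632.7, 173.4, 203.4]
ee_rot: [[0.243, 0.97, 0.003], [0.97, -0.243, 0.0], [0.001, 0.003, -1.0]]
force: [-0.3, 0.1, -3.0]
width: 61.3
finger_force: 66.0
```

{"api": "step_arm", "payload": {
  "steps": [
    [0,-0.02,0.045,0,0,0],
    [0,0,0,0,0,0],
    [0,0,0,0,0,0]
  ]
}}

```text
time: 24.05
eef_pos: [631.8, 173.5, 201.1]
ee_rot: [[0.244, 0.97, 0.003], [0.97, -0.244, 0.0], [0.001, 0.003, -1.0]]
force: [-0.3, -0.6, 4.2]
width: 61.0
finger_force: 66.4
```

{"api": "step_arm", "payload": {
  "steps": [
    [0,0,0,0,0,0],
    [0,0,0,0,0,0],
    [0,0,0,0,0,0],
    [0,0,0,0,0,0],
    [0,0,-0.4,0,0,0],
    [0,0,-0.6,0,0,0],
    [0,0,-0.9,0,0,0],
    [0,0,-0.8,0,0,0],
    [0,0,0,0,0,0]
  ],
  "grip": 1
}}

```text
time: 25.18
eef_pos: [632.4, 173.8, 339.3]
ee_rot: [[0.244, 0.97, 0.008], [0.97, -0.244, 0.002], [0.004, 0.007, -1.0]]
force: [-0.1, -0.6, -0.4]
width: 85.5
finger_force: 0.0
```

Run:
```python
from m import *
plan([435.5,249,335],8.6,7)
```

```text
n 7 row [0.172, -0.581, 0.01, 0.014, -0.004, -0.707] max 0.71 turn deg [  0.5  -0.1 -22.7] q [ 0.27  0.44 -0.01  1.11 -0.    2.09] t 25.18
```

{"api": "step_arm", "payload": {
  "steps": [
    [0.172,-0.58,0.01,0.014,-0.004,-0.707],
    [0.172,-0.58,0.01,0.014,-0.004,-0.707],
    [0.172,-0.58,0.01,0.014,-0.004,-0.707],
    [0.172,-0.58,0.01,0.014,-0.004,-0.707],
    [0.172,-0.58,0.01,0.014,-0.004,-0.707],
    [0.172,-0.58,0.01,0.014,-0.004,-0.707],
    [0.172,-0.58,0.01,0.014,-0.004,-0.707],
    [0,0,0,0,0,0],
    [0,0,0,0,0,0]
  ]
}}

```text
time: 26.3
eef_pos: [434.7, 248.5, 331.6]
ee_rot: [[-0.149, 0.989, -0.007], [0.989, 0.149, -0.002], [-0.001, -0.007, -1.0]]
force: [-0.1, 1.2, -0.1]
width: 84.9
finger_force: 0.0
```

Run:
```python
from m import *
d=snap("wrist"); P=cloud(d); cv2.imwrite("pics/w7.png",d["pixels"])
s=manip.get_state(); print(s["eef_pos"].round(1))
for r in manip.silhouettes("yellow_carton","wrist")[:2]:
    q=fit(P,np.array(r["region"]),-20,150); zt=np.percentile(q[:,2],90); t=q[q[:,2]>zt-6]
    b=cv2.minAreaRect(t[:,:2].astype(np.float32)); print(r["conf"],r["location"],zt,b)
    if abs(b[0][0]-435)<30: plan([b[0][0],b[0][1],197],8.6,4)
```

```text
[435.  248.4 331.7]
0.74 [134.8, 195.4] 72.29107213474202 ((311.5885009765625, 235.43312072753906), (65.3730239868164, 51.7805290222168), 63.0945930480957)
0.57 [282.6, 203.9] 72.37188959808057 ((436.4767150878906, 250.04937744140625), (63.33309555053711, 51.19242477416992), 7.392690181732178)
n 4 row [0.008, 0.01, 0.674, -0.021, 0.003, -0.003] max 0.67 turn deg [-0.4  0.1 -0.1] q [ 0.52  0.18 -0.4   1.01  0.    1.94] t 26.4
```

View pics/w7.png

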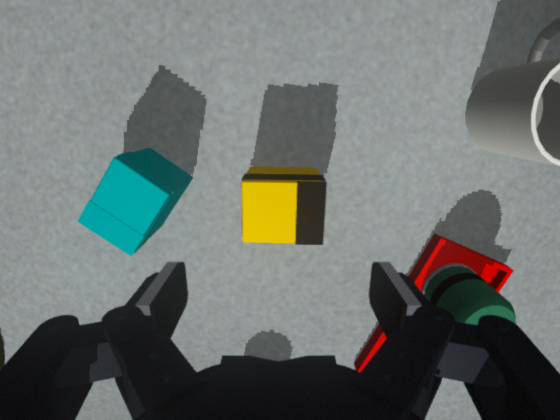

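The yellow carton with the black stripe is at (284,208) between the fingers, and the teal look-alike at (135,200) is clear. I descend and grasp.

{"api": "step_arm", "payload": {
  "steps": [
    [0.008,0.01,0.7,-0.021,0.003,0],
    [0.008,0.01,0.7,-0.021,0.003,0],
    [0.008,0.01,0.7,-0.021,0.003,0],
    [0.008,0.01,0.45,-0.021,0.003,0],
    [0,0,0.13,0,0,0],
    [0,0,0,0,0,0],
    [0,0,0,0,0,0]
  ]
}}

```text
time: 27.28
eef_pos: [436.4, 250.5, 199.0]
ee_rot: [[-0.149, 0.989, 0.001], [0.989, 0.149, 0.001], [0.001, 0.002, -1.0]]
force: [-0.1, 0.3, 0.3]
width: 85.7
finger_force: 0.0
```

{"api": "step_arm", "payload": {
  "steps": [
    [0,0,0,0,0,0],
    [0,0,0,0,0,0],
    [0,0,0,0,0,0],
    [0,0,0,0,0,0],
    [0,0,0,0,0,0],
    [0,0,0,0,0,0],
    [0,0,0,0,0,0],
    [0,0,0,0,0,0]
  ],
  "grip": 0
}}

```text
time: 28.28
eef_pos: [436.2, 250.5, 199.1]
ee_rot: [[-0.149, 0.989, 0.002], [0.989, 0.149, 0.001], [0.001, 0.002, -1.0]]
force: [-0.4, -0.2, 6.2]
width: 63.1
finger_force: 66.5
```

{"api": "step_arm", "payload": {
  "steps": [
    [0,0,-0.3,0,0,0],
    [0,0,-0.6,0,0,0],
    [0,0,-0.8,0,0,0],
    [0,0,-0.7,0,0,0],
    [0,0,0,0,0,0]
  ]
}}

```text
time: 28.9
eef_pos: [436.7, 250.8, 321.3]
ee_rot: [[-0.149, 0.989, 0.005], [0.989, 0.149, 0.003], [0.002, 0.005, -1.0]]
force: [0.4, 0.3, -2.9]
width: 63.2
finger_force: 66.8
```

Run:
```python
from m import *
plan([610.3,88.3,300],-14.1,8)
```

```text
n 8 row [-0.399, 0.446, 0.054, 0.007, -0.005, 0.619] max 0.62 turn deg [ 0.3 -0.2 22.7] q [ 0.52  0.18 -0.41  0.97  0.    1.94] t 28.9
```

{"api": "step_arm", "payload": {
  "steps": [
    [-0.4,0.446,0.05,0.007,-0.005,0.619],
    [-0.4,0.446,0.05,0.007,-0.005,0.619],
    [-0.4,0.446,0.05,0.007,-0.005,0.619],
    [-0.4,0.446,0.05,0.007,-0.005,0.619],
    [-0.4,0.446,0.05,0.007,-0.005,0.619],
    [-0.4,0.446,0.05,0.007,-0.005,0.619],
    [-0.4,0.446,0.05,0.007,-0.005,0.619],
    [-0.4,0.446,0.05,0.007,-0.005,0.619],
    [0,0,0,0,0,0],
    [0,0,0,0,0,0]
  ]
}}

```text
time: 30.15
eef_pos: [608.3, 87.2, 296.7]
ee_rot: [[0.244, 0.97, -0.007], [0.97, -0.244, -0.003], [-0.004, -0.006, -1.0]]
force: [0.2, 0.5, -3.1]
width: 63.1
finger_force: 66.8
```

Run:
```python
from m import *
s=manip.get_state(); print(s["eef_pos"].round(1),s["width"])
plan([610.3,88.3,205],-14.1,4)
```

```text
[608.3  87.2 296.7] 63.11856164991822
n 4 row [0.009, 0.01, 0.459, -0.02, 0.014, 0.0] max 0.46 turn deg [-0.4  0.3  0. ] q [ 0.14  0.4  -0.17  1.   -0.    1.96] t 30.15
```

{"api": "step_arm", "payload": {
  "steps": [
    [0.008,0.008,0.55,-0.02,0.014,0],
    [0.008,0.008,0.55,-0.02,0.014,0],
    [0.008,0.008,0.45,-0.02,0.014,0],
    [0.008,0.008,0.26,-0.02,0.014,0],
    [0,0,0.04,0,0,0],
    [0,0,0,0,0,0],
    [0,0,0,0,0,0]
  ]
}}

```text
time: 31.02
eef_pos: [611.4, 88.2, 206.5]
ee_rot: [[0.244, 0.97, 0.004], [0.97, -0.244, 0.0], [0.001, 0.004, -1.0]]
force: [0.4, 0.2, -2.9]
width: 63.3
finger_force: 66.9
```

Target is 203.1, so 3.4 mm more.

{"api": "step_arm", "payload": {
  "steps": [
    [0,-0.02,0.04,0,0,0],
    [0,0,0.025,0,0,0],
    [0,0,0,0,0,0],
    [0,0,0,0,0,0]
  ]
}}

```text
time: 31.52
eef_pos: [610.0, 88.3, 203.2]
ee_rot: [[0.244, 0.97, 0.003], [0.97, -0.244, 0.0], [0.001, 0.003, -1.0]]
force: [-3.2, -0.6, 5.9]
width: 63.3
finger_force: 67.4
```

{"api": "step_arm", "payload": {
  "steps": [
    [0,0,0,0,0,0],
    [0,0,0,0,0,0],
    [0,0,0,0,0,0],
    [0,0,0,0,0,0],
    [0,0,-0.4,0,0,0],
    [0,0,-0.6,0,0,0],
    [0,0,-0.9,0,0,0],
    [0,0,-0.9,0,0,0],
    [0,-0.5,0,0,0,0],
    [0,-0.5,0,0,0,0],
    [0,-0.5,0,0,0,0],
    [0,-0.5,0,0,0,0],
    [0,-0.5,0,0,0,0],
    [0,0,0,0,0,0],
    [0,0,0,0,0,0]
  ],
  "grip": 1
}}

```text
time: 33.4
eef_pos: [489.0, 118.8, 342.1]
ee_rot: [[0.244, 0.97, 0.004], [0.97, -0.244, 0.0], [0.001, 0.004, -1.0]]
force: [-0.1, -0.0, -0.3]
width: 85.0
finger_force: 0.0
```

Run:
```python
from m import *
a=snap("scene"); t=snap("top")
P=cloud(a)
for n in ("white_filter","green_filter","black_carton","yellow_carton","white_carton","fuel_filter"):
    for r in manip.silhouettes(n,"scene")[:2]:
        q=fit(P,np.array(r["region"]),-20,130); zt=np.percentile(q[:,2],95); u=q[q[:,2]>zt-8]
        b=cv2.minAreaRect(u[:,:2].astype(np.float32)); print(n,round(r["conf"],2),zt.round(1),np.round(b[0],1),np.round(b[1],1),round(b[2],1))
c=cv2.resize(a["pixels"][90:380,140:470],None,fx=2,fy=2,interpolation=cv2.INTER_CUBIC); cv2.imwrite("pics/end.png",c)
```

```text
white_filter 0.65 81.3 [ 593.1 -218.5] [56.4 55.8] 18.1
green_filter 0.7 81.9 [628.3 153.9] [87.7 56. ] 77.0
green_filter 0.55 18.8 [ 601.5 -174. ] [183.1  96.4] 79.0
black_carton 0.63 54.9 [ 608.5 -131.2] [51.1 66.4] 79.0
yellow_carton 0.89 78.6 [611.   87.8] [52. 65.] 75.4
yellow_carton 0.85 74.7 [307.3 225.2] [44.9 56.3] 60.8
white_carton 0.79 64.3 [ 449.2 -133.5] [60.5 54.3] 32.0
fuel_filter 0.83 68.1 [445.5  -8.8] [53.1 54.1] 29.0
fuel_filter 0.7 78.6 [610.9  87.8] [52.  65.1] 75.4
```

View pics/end.png

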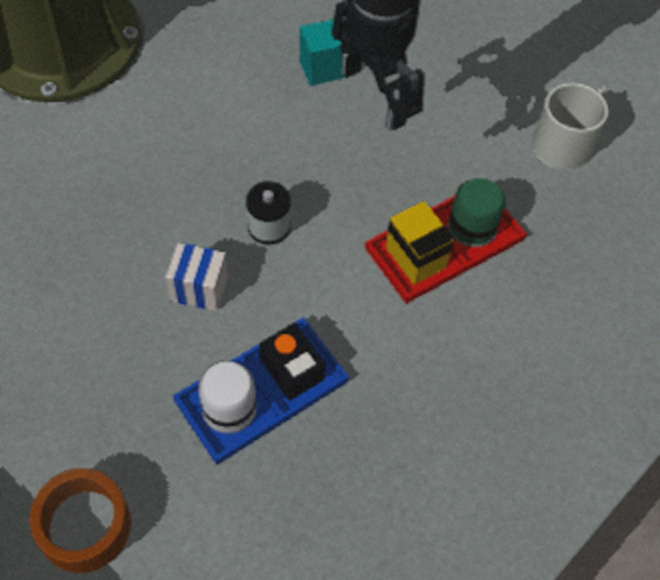

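All four stand upright in their bays: white filter (228,390), black carton (292,360), yellow carton (420,240) and green filter (478,210). The top heights are 4 mm above stock and nothing else has moved, so I hand in.

```bash
python3 -c "
from plant import manip
print(manip.finish_job())"
```

```text
the job is handed in; nothing more can be done
None
```

Both kits are made up and the job is handed in at about 34 s: the white filter and black carton are in the blue tray, and the green filter and yellow carton are in the red tray, all upright and released.

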